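# Line up the cover's quarter-turn fasteners and hold the cover shut on the controller

### The arm

A 7-joint arm with a two-finger parallel gripper is mounted at the origin on the work surface. World frame = base frame: x ahead of the robot, y to its left, z up, the work surface at z = 0. Lengths are in m, angles in rad, forces in N, time in s.
With the tool pointing down it reaches from about 0.4 to 0.85 m from the base axis. Payload 10.4 kg.
Tool frame: the origin (TCP) lies on the centre line of the jaws, within the pads' length; the fingertips stand r.tip_extent ahead of it and the grasp point (between the pads) lies 3 mm ahead of it (r.tip_extent is the distance from the TCP to the fingertips, in m); z points along the fingers, y is the direction in which the jaws open and shut (so a half turn about z gives the same grasp; the last joint's range is limited). The gripper opens to 87 mm and grips with 3 to 60 N. Pads are 19 mm wide; open, the fingers measure 117 mm over their backs; the gripper's body (75 mm by 190 mm) begins 51 mm behind the grasp point.
Start: joints at [-1.163, 0.332, -0.065, 1.46, 0.022, 1.35, -0.088], TCP at [0.261, 0.568, 0.245] pointing down, gripper open.
Joint ranges: [-2.6, 2.6], [-0.5, 2.12], [-1.47, 1.34], [0.16, 2.42], [-1.27, 4.41], [0.06, 2.06], [-2.6, 2.6]. Speed limits (rad/s): [2.22, 2.22, 2.79, 2.79, 3.14, 3.14, 3.14].

### API

Orientations are given as a unit quaternion [x, y, z, w].
In Python, from bench import r gives the robot as it stands. The module is installed in compiled form; this text tells all that it offers.
- The arm moves only by the shell command python3 -m jog 'ROWS' [FORCE]. ROWS is JSON, a list of rows, each a list of 5 numbers: the shift along the tool's x, y, z in cm, then the turn about the tool's z in rad, then the closure, from 0 (fully open) to 1 (shut). A call has exactly 10 rows; each row shifts and turns the pose as measured when the row begins, along the tool's axes as they then stand; what a row does not reach is not made up. A row lasts 1/10 s, in which the tool goes at most 50 mm and 8.59 degrees, less where a joint would pass 70% of its speed; a pose out of reach is approached as far as the arm can. A call with a gripper value outside its range is refused whole. The fingers move at their own pace and stop on an object; FORCE is the grip in N (left out, the last holds). Time passes only in rows, so rows that do not move let the fingers close, or fill a call up. It gives the time, the measured TCP pose, the force and the opening at its end, in the units of the state.
- r.read_state(): the state, without advancing time (a new reading comes with each control period).
- r.camera(name): name is "side" or "top"; returns a dict with "pixels" (384x512x3 uint8, red, green, blue), "fx", "fy", "cx", "cy" (pixels), "k1" (the pictures are not rectified: a ray, as slopes to the right and down, at radius r is drawn at 1 + k1 r^2 times it, then the intrinsics apply), "camera_from_world" (4x4, takes a point from world to camera coordinates). Camera axes: x right, y up, looking along -z (the intrinsics and any distortion apply to the point x, -y, -z); pixel columns grow to the right and rows downward; lengths in m; the calibration is good to about 2 mm. A picture is of the moment at which its call begins. There is no depth.
- r.close_job(): hands the job in, once; it reports no verdict.
The state is a dict: "time": time; "joint_positions": joint angles; "joint_vel": joint speeds; "joint_torque": joint torques, N m; "ee_pos": TCP position; "eef_rot": TCP orientation; "ft_force": force on the tool from outside, world axes, zero at the start; "torque": the same for the moment, N m; "width": finger opening in m.
Only numpy, scipy, OpenCV 4.12 (cv2) and the standard library are available. Lean on these libraries where they do the work, as an engineer would, in place of code of your own. Each camera call takes 0.05 s, during which the arm holds its last target. There are 200 camera calls.

### The job

The access cover on top of the measuring machine's controller box stands a little proud on its sprung hinge: turn both of its quarter-turn wing fasteners until the white slot in each lines up with the red marks beside it, so that their keys can drop through the frame. Then press the cover's free edge down between the two fasteners until it is shut flush on the frame, and finish while still holding it pressed there, with both fasteners left lined up (not locked) and your hand clear of the wings so that I can lock them. Leave the ring gauge, the lens and the throttle disc where they are.

Things in the scene. Friction and masses are not known exactly. Their poses are not given: they have to be found in the camera images.
- controller: cream sheet-steel controller box, 280 mm deep (x) by 340 mm wide (y), its top sheet 98 mm above the bench, fixed to the bench. Origin under its centre on the bench; x points away from its navy front panel, y to its left (seen from the robot), z up. Its top is the frame that the access cover shuts on, with a black gasket round the opening
- cover_hinge (a joint): hinge angle in rad of the access cover about its rear edge: 0 = shut flush on the frame, positive = free edge up. A spring holds it at about 0.09 (free edge about 13 mm proud); shutting it takes 5 to 6 N pressed near the free edge, and it springs up when let go. With a fastener's key out of line it stops at about 0.07, the key landing on the frame
- press_spot (a point): point on the upper face of the cover midway between the two fasteners, 25 mm in from the free edge and 120 mm from the hinge line; moves with the cover. x and y axes like the box's when shut, z out of the cover's face. The clear space between the lined-up wings is 100 mm
- left_turn (a joint): angle in rad of the left fastener (70 mm to the box's +y side of press_spot): a captive stud that turns with light friction (0.03 N m) between stops at -1.6 and +1.6 and stays where it is left. Positive = anticlockwise seen from above. 0 = slot in line with the red marks, which lie along the box's y; its key enters the frame within about 0.2 of that
- wing_left_mid (a point): centre of the left fastener's black wing: 40 mm long, 9 mm thick, 24 mm tall, with a white slot line along its top; this point is 12 mm under the wing's top and 20 mm above the cover's upper face. y axis along the wing, x across its flats, z along the stud away from the cover. Grip it across the flats
- fastener_left: the left fastener with its black wing, same axes as wing_left_mid; origin on the stud's axis at the cover's upper face
- right_turn (a joint): angle in rad of the right fastener (70 mm to the box's -y side of press_spot), same kind and signs as the left
- wing_right_mid (a point): centre of the right fastener's wing, sizes and axes as for the left
- fastener_right: the right fastener with its black wing, same axes as wing_right_mid; origin on the stud's axis at the cover's upper face
- cover: light grey access cover on top of the box: 145 mm from hinge line (rear) to free edge (towards the box's front), 230 mm wide, 3 mm thick; its upper face is 105 mm above the bench when shut. Origin on the hinge line at its underside, x from the free edge to the hinge, z out of its upper face
- ring_gauge_mid (a point): centre of a steel ring gauge, 60 mm across, 18 mm tall, lying on the box's top behind the cover; leave alone
- objective_mid (a point): centre of a black objective lens, 44 mm across, 50 mm tall, standing on the bench to the right of the box; leave alone
- throttle_disc_mid (a point): centre of a steel throttle disc, 48 mm across, 9 mm thick, on a 110 mm shaft, lying on the bench to the left of the box; leave alone

How it is judged:
By the outcome, as a careful person would: the job done as asked, in the order asked, and still so for the second after the job is handed in, while the arm keeps its last pose, push and grip.
It also fails if it takes over 53 s, if anything falls off the work surface, if the arm or the gripper's body presses on something with over 40 N, if the wrist force passes 120 N, or if a joint passes its speed limit or range.

## Working session

There is one attempt and no reset: what is moved stays moved. The work goes in short steps, Python scripts to look and compute and a shell command to move; the robot and the scene stay as the last step left them, time stands still between calls to the robot, and variables do not carry over. Pictures are saved under pics/ and viewed, about 8 in all and at most 12, crops included, and the job is handed in when it is done.

```bash
mkdir -p pics; cat > h.py <<'E'
from bench import r
import numpy as np, cv2
def ray(c,u,v):
    K=np.array([[c['fx'],0,c['cx']],[0,c['fy'],c['cy']],[0,0,1]]);
    p=cv2.undistortPoints(np.array([[[u,v]]],float),K,np.array([c['k1'],0,0,0,0.]))[0,0]
    M=np.array(c['camera_from_world']);R=M[:3,:3];t=M[:3,3]
    return -R.T@t, R.T@np.array([p[0],-p[1],-1.])
def at_z(c,u,v,z):
    o,d=ray(c,u,v); return o+d*(z-o[2])/d[2]
def proj(c,P):
    M=np.array(c['camera_from_world']);q=M[:3,:3]@np.array(P)+M[:3,3]
    x,y=q[0]/-q[2],-q[1]/-q[2];s=1+c['k1']*(x*x+y*y)
    return c['fx']*x*s+c['cx'],c['fy']*y*s+c['cy']
def shot(n,f,crop=None,k=1):
    c=r.camera(n);im=np.ascontiguousarray(c['pixels'][:,:,::-1])
    if crop: a,b,x,y=crop; im=im[b:y,a:x]
    if k!=1: im=cv2.resize(im,None,fx=k,fy=k,interpolation=cv2.INTER_CUBIC)
    cv2.imwrite('pics/'+f,im); return c
E
python3 - <<'E'
from h import *
a=shot('top','t0.png',k=1.5);b=shot('side','s0.png',k=1.5)
for c in(a,b):print({k:v for k,v in c.items() if k!='pixels'})
print(r.read_state(),r.tip_extent)
E
```

```text
{'fx': 477.1507229408733, 'fy': 477.1507229408733, 'cx': 257.117453758792, 'cy': 189.81079405874476, 'k1': -0.13533062199088072, 'camera_from_world': array([[ 0.0028883 , -0.99997629, -0.00625071,  0.03261554],
       [ 0.99146401,  0.00204883,  0.13036455, -0.62148832],
       [-0.13034865, -0.00657388,  0.99144642, -1.24219482],
       [ 0.        ,  0.        ,  0.        ,  1.        ]])}
{'fx': 358.90484110097736, 'fy': 358.90484110097736, 'cx': 253.35323185971038, 'cy': 194.36371664746648, 'k1': -0.07918487680617636, 'camera_from_world': array([[ 0.95066246, -0.31009117,  0.00918449, -0.60158658],
       [ 0.23653952,  0.74369129,  0.6252778 , -0.24369377],
       [-0.20072354, -0.59225563,  0.78034821, -0.82617938],
       [ 0.        ,  0.        ,  0.        ,  1.        ]])}
{'time': 0.1, 'joint_positions': array([-1.16257666,  0.33279956, -0.06471203,  1.46083274,  0.02162005,
        1.34987328, -0.08854468]), 'joint_vel': array([ 1.15562277e-03, -4.74861420e-04, -7.31037025e-04, -3.06060005e-03,
       -1.37302570e-04, -1.69081194e-03, -4.80161645e-05]), 'joint_torque': array([ 9.02112970e-04, -6.24542642e+01,  2.42811861e-02, -3.90720606e+01,
       -6.16359897e-02,  3.65251489e-02,  6.78446577e-05]), 'ee_pos': array([0.26088491, 0.56761759, 0.24385094]), 'eef_rot': array([ 2.13752751e-01,  9.76887604e-01, -6.00698888e-04, -9.62202092e-05]), 'ft_force': array([-0.64010342,  0.56694134, -0.79088004]), 'torque': array([-0.0848362 ,  0.01888641,  0.0548136 ]), 'width': 0.08683272878077146} 0.022
```

View pics/t0.png

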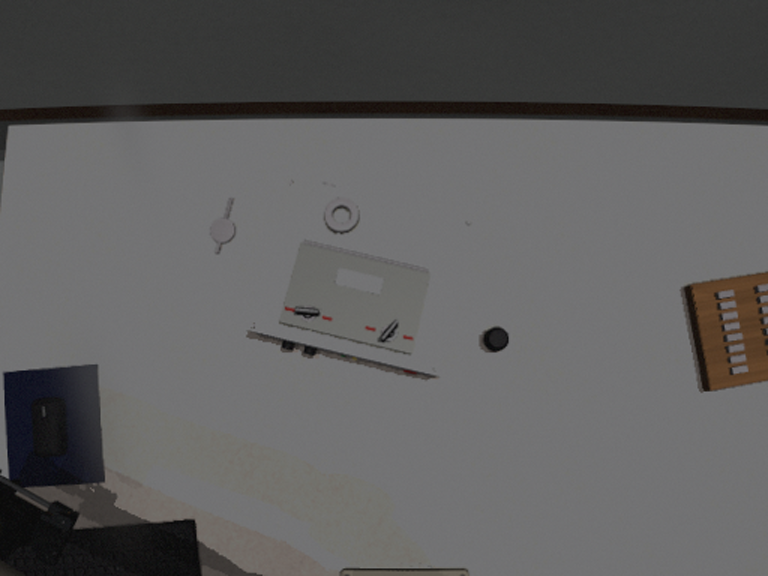

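View pics/s0.png

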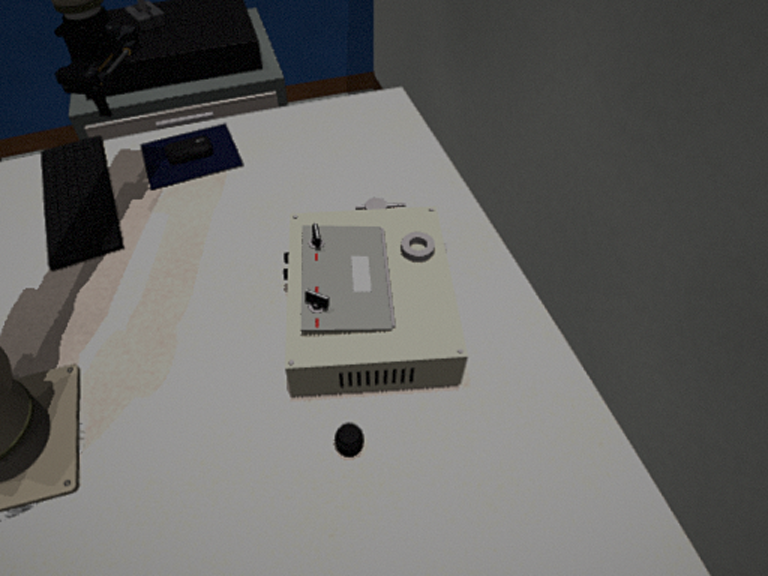

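Top view (shown at 1.5×): the cover spans about (280–430, 240–355). The left wing is at (307,311) and the right wing at (390,330), with red marks beside each. The side view shows the same layout. Next I'll zoom in on the top view and fit the poses.

```bash
python3 - <<'E'
from h import *
c=r.camera('top');im=c['pixels'].astype(int)
m=((im[:,:,0]-im[:,:,1]>45)&(im[:,:,0]-im[:,:,2]>45)).astype(np.uint8);m[:150]=0;m[260:]=0;m[:,:170]=0;m[:,300:]=0
n,l,s,ce=cv2.connectedComponentsWithStats(m)
for i in range(1,n):
    if s[i,4]>3: print(ce[i],s[i],at_z(c,*ce[i],0.117))
b=cv2.cvtColor(c['pixels'][190:240,182:292],cv2.COLOR_RGB2BGR)
b=cv2.resize(b,None,fx=7,fy=7,interpolation=cv2.INTER_CUBIC);b=cv2.convertScaleAbs(b,alpha=1.6)
d=r.camera('side')['pixels'][140:230,185:270,::-1];d=cv2.resize(np.ascontiguousarray(d),None,fx=2.6,fy=2.6,interpolation=cv2.INTER_CUBIC);
o=np.zeros((600,780,3),np.uint8);o[:350,:770]=b;o[355:355+d.shape[0],:d.shape[1]]=d
cv2.imwrite('pics/z1.png',o)
E
```

```text
[192.55555556 205.77777778] [190 205   6   3   9] [0.5703778  0.19658422 0.117     ]
[217.25  211.625] [215 211   6   2   8] [0.55579881 0.13384013 0.117     ]
[246.25  218.625] [244 218   6   2   8] [0.53839536 0.06071347 0.117     ]
[271.25  224.625] [269 224   6   2   8] [ 0.52348697 -0.00201064  0.117     ]
```

View pics/z1.png

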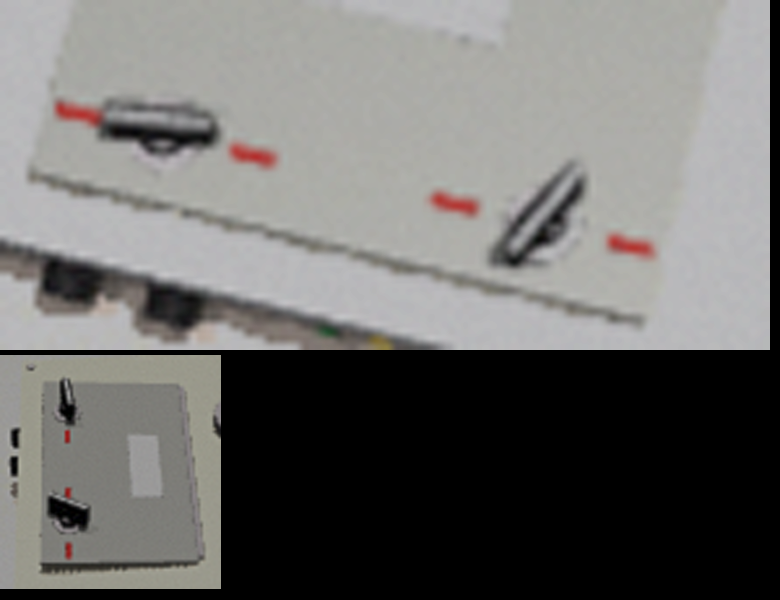

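```bash
cat >> h.py <<'E'
from scipy.spatial.transform import Rotation as Ro
L=np.array([.565,.165]);Rt=np.array([.5327,.029]);P=np.array([.547,.0973]);BY=-13.3
def go(xyz,yaw=None):
    """remaining shift in tool cm to xyz; turn (rad, about tool z) to put tool y at world yaw deg"""
    s=r.read_state();R=Ro.from_quat(s['eef_rot']).as_matrix()
    y=np.degrees(np.arctan2(R[1,1],R[0,1]))
    print('t',s['time'],'tcp',s['ee_pos'].round(4),'yaw_y',round(y,2),'zax',R[:,2].round(3),'F',s['ft_force'].round(2),'w',round(s['width'],4),'j7',s['joint_positions'][6].round(2))
    print('shift cm',(R.T@(np.array(xyz)-s['ee_pos'])*100).round(2),'turn',None if yaw is None else round(-np.radians((yaw-y+90)%180-90),3))
E
python3 -m jog '[[0,0,0,0.137,0],[0,0,0,0.137,0],[0,0,0,0.137,0],[0,0,0,0.137,0],[0,0,0,0.137,0],[0,0,0,0.137,0],[0,0,0,0.137,0],[0,0,0,0.137,0],[0,0,0,0.137,0],[0,0,0,0.137,0]]' 10
python3 -c "
from h import *
go([*L,.22],BY)"
```

```text
time: 1.2
ee_pos: [0.2605, 0.5665, 0.2414]
eef_rot: [0.8, 0.6, -0.002, 0.001]
ft_force: [-0.3, -0.4, -0.1]
width: 0.0871
t 1.2 tcp [0.2605 0.5665 0.2414] yaw_y -16.2 zax [-0.002 -0.005 -1.   ] F [-0.3  -0.4  -0.11] w 0.0871 j7 -1.47
shift cm [-30.05  40.45   2.29] turn -0.051
```

```bash

python3 -m jog '[[-3,4,0.1,0,0],[-3,4,0.1,0,0],[-3,4,0.1,0,0],[-3,4,0.1,0,0],[-3,4,0.1,0,0],[-3,4,0.1,0,0],[-3,4,0.1,0,0],[-3,4,0.1,0,0],[-3,4,0.1,0,0],[-3,4,0.1,0,0]]' 10 >/dev/null
python3 -c "
from h import *
go([*L,.20],BY)"
```

```text
t 2.2 tcp [0.5555 0.1688 0.2303] yaw_y -15.74 zax [-0.005 -0.003 -1.   ] F [ 1.23  1.27 -0.18] w 0.0869 j7 -0.56
shift cm [-0.1   1.03  3.02] turn -0.043
```

```bash

python3 -m jog '[[0,0.3,1,-0.02,0],[0,0.3,1,-0.02,0],[0,0.2,1,0,0],[0,0.2,1,0,0],[0,0,0.6,0,0],[0,0,0.4,0,0],[0,0,0,0,0],[0,0,0,0,0],[0,0,0,0,0],[0,0,0,0,0]]' 10 >/dev/null
python3 -c "
from h import *
go([*L,.148],BY)
a=r.camera('top')['pixels'][140:250,160:310];b=r.camera('side')['pixels'][110:240,170:300]
f=lambda i,k:cv2.resize(np.ascontiguousarray(i[:,:,::-1]),None,fx=k,fy=k,interpolation=cv2.INTER_CUBIC)
a=cv2.convertScaleAbs(f(a,2.6),alpha=1.6);b=f(b,3)
o=np.zeros((400,800,3),np.uint8);o[:a.shape[0],:a.shape[1]]=a;o[:390,400:790]=b;cv2.imwrite('pics/g1.png',o)"
```

```text
t 3.2 tcp [0.5686 0.1586 0.178 ] yaw_y -14.02 zax [-0.003 -0.005 -1.   ] F [ 0.7   0.43 -0.46] w 0.0869 j7 -0.49
shift cm [ 0.55 -0.5   3.  ] turn -0.013
```

View pics/g1.png

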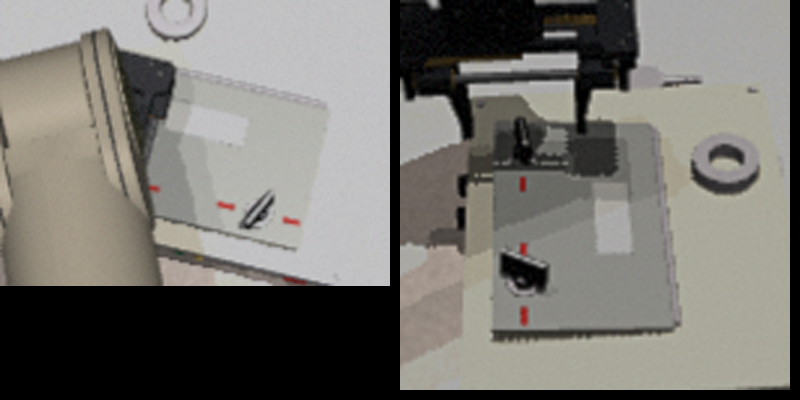

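The jaws straddle the left wing: fingers at about (468,130) and (582,130), wing at (522,140). I'll lower and grip.

```bash

python3 -m jog '[[0.3,-0.25,0.3,0,0],[0.25,-0.25,0.5,0,0],[0,0,0.8,0,0],[0,0,0.7,0,0],[0,0,0.5,0,0],[0,0,0.2,0,0],[0,0,0,0,0],[0,0,0,0,0],[0,0,0,0,0],[0,0,0,0,0]]' 10 >/dev/null
python3 -c "
from h import *
go([*L,.148],BY)"
```

```text
t 4.3 tcp [0.5646 0.1653 0.145 ] yaw_y -14.04 zax [-0.004 -0.006 -1.   ] F [-0.55  0.15  0.9 ] w 0.087 j7 -0.49
shift cm [-0.02  0.05 -0.3 ] turn -0.013
```

```bash

python3 -m jog '[[0,0,-0.2,-0.013,0.3],[0,0,0,0,0.6],[0,0,0,0,0.75],[0,0,0,0,1],[0,0,0,0,1],[0,0,0,0,1],[0,0,0,0,1],[0,0,0,0,1],[0,0,0,0,1],[0,0,0,0,1]]' 8 >/dev/null
python3 -c "
from h import *
go([*L,.148],BY)"
```

```text
t 5.3 tcp [0.565  0.1653 0.1478] yaw_y -13.23 zax [-0.002 -0.005 -1.   ] F [ 5.63 -1.98 -2.81] w 0.0153 j7 -0.48
shift cm [-0.03  0.01 -0.02] turn 0.001
```

```bash

python3 -m jog '[[0,0,0,0,1],[0,0,0,0,1],[0,0,0,0,1],[0,0,0,0,1],[0,0,0,0,1],[0,0,0,0,1],[0,0,0,0,1],[0,0,0,0,1],[0,0,0,0,1],[0,0,0,0,1]]' 8 >/dev/null
python3 -c "
from h import *
go([*L,.148],BY)"
```

```text
t 6.3 tcp [0.5663 0.1643 0.1475] yaw_y -13.29 zax [ 0.    -0.006 -1.   ] F [ 1.85  0.49 -1.44] w 0.0103 j7 -0.48
shift cm [ 0.03 -0.14 -0.05] turn 0.0
```

```bash

python3 -m jog '[[0,0,0,0,1],[0,0,0,0,1],[0,0,0,0,1],[0,0,0,0,1],[0,0,0,0,0.6],[0,0,0,0,0.3],[0,0,0,0,0],[0,0,0,0,0],[0,0,0,0,0],[0,0,0,0,0]]' 16 
python3 -m jog '[[0,0,-0.3,0,0],[0,0,-1,0,0],[0,0,-1.5,0,0],[0,0,-1.5,0,0],[0,0,-1,0,0],[0,0,-0.5,0,0],[0,0,0,0,0],[0,0,0,0,0],[0,0,0,0,0],[0,0,0,0,0]]'  >/dev/null
python3 -c "
from h import *
go([*Rt,.20],BY+61)"
```

```text
time: 7.3
ee_pos: [0.5661, 0.1646, 0.148]
eef_rot: [0.784, 0.621, -0.002, 0.002]
ft_force: [-0.1, 0.6, -0.1]
width: 0.0499
t 8.3 tcp [0.5658 0.1647 0.21  ] yaw_y -13.29 zax [-0.    -0.006 -1.   ] F [ 0.9  -0.32 -0.7 ] w 0.087 j7 -0.5
shift cm [-13.96  -0.11   1.08] turn -1.064
```

```bash

python3 -m jog '[[-1,0,0,0,0],[-2,0,0,0,0],[-2.5,0,0,0,0],[-2.5,0,0,0,0],[-2.5,0,0,0,0],[-2,0,0,0,0],[-1,0,0,0,0],[-0.3,0,0,0,0],[0,0,0,0,0],[0,0,0,0,0]]' >/dev/null
python3 -m jog '[[0,0,0,-0.13,0],[0,0,0,-0.13,0],[0,0,0,-0.13,0],[0,0,0,-0.13,0],[0,0,0,-0.13,0],[0,0,0,-0.13,0],[0,0,0,-0.13,0],[0,0,0,-0.1,0],[0,0,0,0,0],[0,0,0,0,0]]' >/dev/null
python3 -c "
from h import *
go([*(Rt+[.001,0]),.148],BY+61)
a=r.camera('top')['pixels'][140:250,160:310];b=r.camera('side')['pixels'][120:240,170:300]
f=lambda i,k:cv2.resize(np.ascontiguousarray(i[:,:,::-1]),None,fx=k,fy=k,interpolation=cv2.INTER_CUBIC)
a=cv2.convertScaleAbs(f(a,2.6),alpha=1.6);b=f(b,3)
o=np.zeros((400,800,3),np.uint8);o[:a.shape[0],:a.shape[1]]=a;o[:b.shape[0],400:790]=b;cv2.imwrite('pics/g2.png',o)"
```

```text
t 10.3 tcp [0.5301 0.0271 0.2075] yaw_y 47.41 zax [-0.005 -0.007 -1.   ] F [0.74 0.9  0.87] w 0.087 j7 0.74
shift cm [-0.13  0.43  5.95] turn -0.005
```

View pics/g2.png

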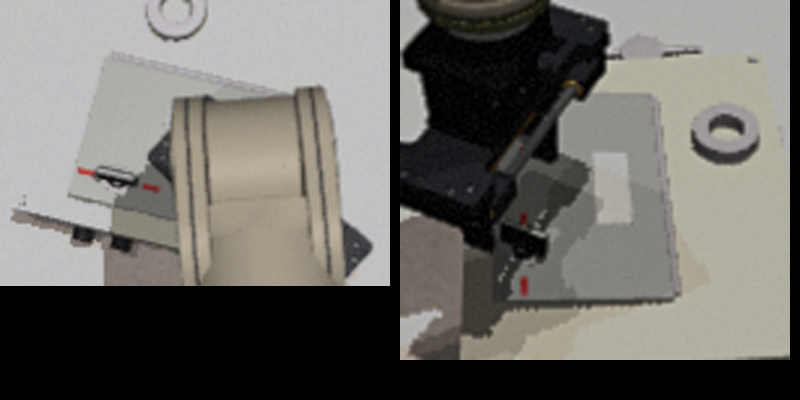

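The left wing, (97,172)–(137,182), now runs parallel to its marks, (85,172)–(150,188). The gripper is over the right wing and square across its flats, so I'll lower it.

```bash

python3 -m jog '[[-0.13,0.2,0.5,0,0],[0,0.23,1,0,0],[0,0,1.2,0,0],[0,0,1,0,0],[0,0,1,0,0],[0,0,0.5,0,0],[0,0,0.2,0,0],[0,0,0,0,0],[0,0,0,0,0],[0,0,0,0,0]]' >/dev/null
python3 -c "
from h import *
go([*(Rt+[.001,0]),.148],BY+61)"
```

```text
t 11.4 tcp [0.5334 0.0289 0.1477] yaw_y 47.18 zax [-0.007 -0.008 -1.   ] F [ 0.14 -0.6   0.44] w 0.0871 j7 0.76
shift cm [-0.02  0.02 -0.03] turn -0.009
```

```bash

python3 -m jog '[[0,0,0,0,0.3],[0,0,0,0,0.6],[0,0,0,0,0.75],[0,0,0,0,1],[0,0,0,0,1],[0,0,0,0,1],[0,0,0,0,1],[0,0,0,0,1],[0,0,0,0,1],[0,0,0,0,1]]' 8 >/dev/null
python3 -m jog '[[0,0,0,0,1],[0,0,0,0,1],[0,0,0,0,1],[0,0,0,0,1],[0,0,0,0,1],[0,0,0,0,1],[0,0,0,0,1],[0,0,0,0,1],[0,0,0,0,1],[0,0,0,0,1]]' 10 >/dev/null
python3 -c "
from h import *
go([*(Rt+[.001,0]),.148],BY)"
```

```text
t 13.4 tcp [0.5337 0.0289 0.1483] yaw_y 47.19 zax [-0.006 -0.007 -1.   ] F [ 1.23  0.44 -0.38] w 0.0091 j7 0.76
shift cm [0.   0.   0.03] turn 1.056
```

```bash

python3 -m jog '[[0,0,0,0.1,1],[0,0,0,0.1,1],[0,0,0,0.1,1],[0,0,0,0.1,1],[0,0,0,0.1,1],[0,0,0,0.1,1],[0,0,0,0.1,1],[0,0,0,0.1,1],[0,0,0,0.1,1],[0,0,0,0.1,1]]' 12 
python3 -m jog '[[0,0,0,0.02,1],[0,0,0,0,1],[0,0,0,0,1],[0,0,0,0,1],[0,0,0,0,1],[0,0,0,0,1],[0,0,0,0,1],[0,0,0,0,1],[0,0,0,0,1],[0,0,0,0,1]]' 12 >/dev/null
python3 -c "
from h import *
go([*(Rt+[.001,0]),.148],BY)"
```

```text
time: 14.4
ee_pos: [0.5344, 0.0292, 0.1481]
eef_rot: [0.779, 0.628, -0.004, 0.002]
ft_force: [1.3, -0.6, -2.5]
width: 0.0098
t 15.4 tcp [0.5344 0.0292 0.148 ] yaw_y -13.1 zax [-0.004 -0.008 -1.   ] F [ 1.39  1.11 -0.66] w 0.0097 j7 -0.26
shift cm [-0.04 -0.06 -0.  ] turn 0.004
```

Turned to the line. Next: release, raise, and move to the press spot with the jaws shut.

```bash

python3 -m jog '[[0,0,0,0,0.6],[0,0,0,0,0.3],[0,0,0,0,0],[0,0,0,0,0],[0,0,0,0,0],[0,0,0,0,0],[0,0,-0.3,0,0],[0,0,-1,0,0],[0,0,-1.5,0,0],[0,0,-1.5,0,0]]' 12 
python3 -m jog '[[0,0,-1,0,0],[0,0,-0.8,0,0],[0,0,0,0,1],[1,0,0,0,1],[2,0,0,0,1],[2,0,0,0,1],[1.5,0,0,0,1],[0.4,0,0,0,1],[0,0,0,0,1],[0,0,0,0,1]]' 12 >/dev/null
python3 -c "
from h import *
go([*P,.14],BY)
a=r.camera('top')['pixels'][140:250,160:310];b=r.camera('side')['pixels'][120:240,170:300]
f=lambda i,k:cv2.resize(np.ascontiguousarray(i[:,:,::-1]),None,fx=k,fy=k,interpolation=cv2.INTER_CUBIC)
a=cv2.convertScaleAbs(f(a,2.6),alpha=1.6);b=f(b,3)
o=np.zeros((400,800,3),np.uint8);o[:a.shape[0],:a.shape[1]]=a;o[:b.shape[0],400:790]=b;cv2.imwrite('pics/g3.png',o)"
```

```text
time: 16.4
ee_pos: [0.5337, 0.0294, 0.1927]
eef_rot: [0.783, 0.622, -0.005, 0.001]
ft_force: [0.0, 0.3, 0.0]
width: 0.0812
t 17.4 tcp [0.5502 0.101  0.2114] yaw_y -13.12 zax [-0.007 -0.008 -1.   ] F [ 0.51  0.54 -0.36] w 0.031 j7 -0.4
shift cm [-0.37 -0.19  7.15] turn 0.003
```

View pics/g3.png

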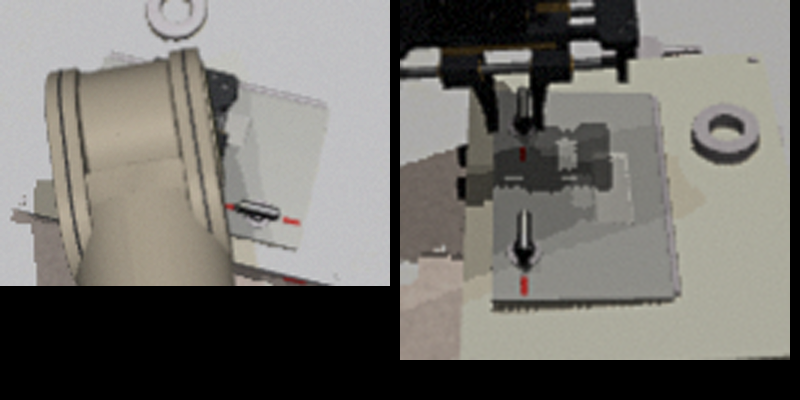

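Both slots now run along their marks: left (523,90–130) and right (523,212–265), each in line with its red marks. I'll lower over the press spot.

```bash

python3 -m jog '[[-0.2,-0.1,0.5,0,1],[-0.17,-0.1,1,0,1],[0,0,1.5,0,1],[0,0,1.5,0,1],[0,0,1.2,0,1],[0,0,0.7,0,1],[0,0,0.3,0,1],[0,0,0,0,1],[0,0,0,0,1],[0,0,0,0,1]]' 12 >/dev/null
python3 -c "
from h import *
go([*P,.127],BY)"
```

```text
t 18.5 tcp [0.5463 0.0929 0.1403] yaw_y -13.44 zax [-0.006 -0.008 -1.   ] F [0.63 0.26 0.56] w 0.0005 j7 -0.37
shift cm [ 0.46 -0.03  1.32] turn -0.003
```

```bash

python3 -m jog '[[0.23,0,0,0,1],[0.2,0,0,0,1],[0,0,0.1,0,1],[0,0,0.15,0,1],[0,0,0.15,0,1],[0,0,0.15,0,1],[0,0,0.15,0,1],[0,0,0,0,1],[0,0,0,0,1],[0,0,0,0,1]]' 12 >/dev/null
python3 -c "
from h import *
go([*P,.127],BY)"
```

```text
t 19.5 tcp [0.5479 0.0981 0.1341] yaw_y -13.41 zax [-0.004 -0.007 -1.   ] F [-2.19  0.5   2.67] w 0.0006 j7 -0.37
shift cm [-0.09 -0.06  0.71] turn -0.002
```

```bash

python3 -m jog '[[0,0,0.1,0,1],[0,0,0.1,0,1],[0,0,0.1,0,1],[0,0,0.1,0,1],[0,0,0.1,0,1],[0,0,0.1,0,1],[0,0,0,0,1],[0,0,0,0,1],[0,0,0,0,1],[0,0,0,0,1]]' 12 >/dev/null
python3 -c "
from h import *
go([*P,.127],BY)"
```

```text
t 20.5 tcp [0.5476 0.0981 0.1283] yaw_y -13.41 zax [-0.005 -0.006 -1.   ] F [-2.84 -0.68  4.38] w 0.0007 j7 -0.37
shift cm [-0.1  -0.04  0.13] turn -0.002
```

```bash

for i in 1; do python3 -m jog '[[0,0,0.1,0,1],[0,0,0.1,0,1],[0,0,0.1,0,1],[0,0,0.1,0,1],[0,0,0.1,0,1],[0,0,0.1,0,1],[0,0,0.1,0,1],[0,0,0.1,0,1],[0,0,0.1,0,1],[0,0,0.1,0,1]]' 12 >/dev/null; done
python3 -c "
from h import *
go([*P,.127],BY)"
```

```text
t 21.5 tcp [0.5477 0.098  0.1274] yaw_y -13.48 zax [-0.005 -0.001 -1.   ] F [-8.4  -0.31 15.4 ] w 0.0005 j7 -0.36
shift cm [-0.09 -0.05  0.04] turn -0.003
```

```bash

python3 -m jog '[[0,-0.03,0.1,0,1],[0,-0.03,0.1,0,1],[0,-0.03,0.1,0,1],[0,0,0.1,0,1],[0,0,0.1,0,1],[0,0,0.1,0,1],[0,0,0.1,0,1],[0,0,0.1,0,1],[0,0,0.1,0,1],[0,0,0.1,0,1]]' 12 >/dev/null
python3 -c "
from h import *
go([*P,.127],BY)
a=r.camera('top')['pixels'][140:250,160:310];b=r.camera('side')['pixels'][120:240,170:300]
f=lambda i,k:cv2.resize(np.ascontiguousarray(i[:,:,::-1]),None,fx=k,fy=k,interpolation=cv2.INTER_CUBIC)
a=cv2.convertScaleAbs(f(a,2.6),alpha=1.6);b=cv2.convertScaleAbs(f(b,4),alpha=1.4)
o=np.zeros((500,800,3),np.uint8);o[:286,:280]=a[:,:280];o[:b.shape[0],280:800]=b;cv2.imwrite('pics/g4.png',o)
for i in range(4): r.camera('side')
go([*P,.127],BY)"
```

```text
t 22.5 tcp [0.5476 0.0979 0.1274] yaw_y -13.56 zax [-0.004  0.005 -1.   ] F [-7.35  0.12 15.93] w 0.0005 j7 -0.36
shift cm [-0.07 -0.05  0.04] turn -0.005
t 22.8 tcp [0.5477 0.0979 0.1274] yaw_y -13.55 zax [-0.004  0.005 -1.   ] F [-8.13 -0.23 16.33] w 0.0004 j7 -0.36
shift cm [-0.08 -0.05  0.04] turn -0.004
```

View pics/g4.png

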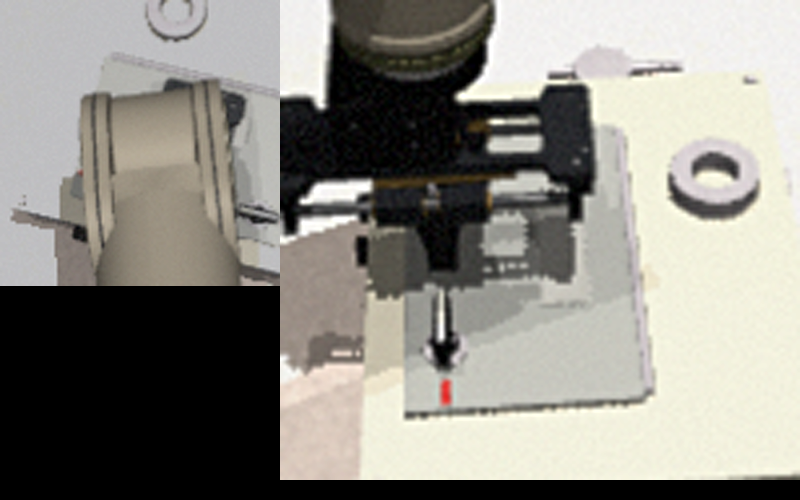

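The cover's free edge (405,415) is down on the frame and the right wing (443,290–350) is still in line with its mark. The fingers are between the wings. The tips read 105.4 mm against 105 mm for a shut cover, and the hold is steady at 16 N.

```bash
python3 -c "
from bench import r
print(r.close_job())"
```

```text
the job is handed in; nothing more can be done
None
```

Both fasteners are lined up with their red marks, and the cover is pressed shut at the press spot. I handed the job in while still holding it there.

**Fasteners:** I squared the left wing by closing the jaws on it, about 0.15 rad by eye. I gripped the right wing and turned it about 1.06 rad clockwise. The pictures taken before pressing showed both slots running along their marks. In the last picture the right wing is still aligned. The arm hides the left wing there, so I could not recheck it after the press.

**Cover:** The fingertips stopped hard at about 105.4 mm, against 105 mm for a shut cover. Over the last 0.3 s the position was steady, with about 16 N downwards. About 8 N of sideways force along the box's depth also remained. A small correction barely reduced it, but nothing slipped.

**Surroundings:** The closed fingers stand midway between the wings, with the long side of the gripper body running front to back. I never moved the arm near the ring gauge, the lens or the throttle disc. The ring and disc look unmoved in the last picture; the lens was outside it. The job took about 23 s of the 53 s allowed.

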